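# Pair the bamboo lids with their jars

### The arm

A 6-joint arm with a two-finger parallel gripper is mounted at the origin on the work surface. World frame = base frame: x ahead of the robot, y to its left, z up, the work surface at z = 0. Lengths are in m, angles in rad, forces in N, time in s.
With the tool pointing down it reaches from about 0.3 to 0.875 m from the base axis. Payload 6.4 kg.
Tool frame: the origin (TCP) lies midway between the tips of the shut fingers; the grasp point (between the pads) lies 19 mm behind it; z points along the fingers, y is the line along which they close (so a half turn about z gives the same grasp; the last joint's range is limited). The gripper opens to 85 mm and grips with 20 to 120 N. Pads are 22 mm wide; open, the fingers measure 114 mm over their backs; the gripper's body (76 mm by 85 mm) begins 54 mm behind the grasp point. The pads swing forward as they close: fully open they stand 13 mm farther back than shut.
Start: joints at [0.986, 0.181, 1.607, -0, 1.354, -0.206], TCP at [0.213, 0.534, 0.21] pointing down, gripper open.
Joint ranges: [-2.99, 2.99], [-0.89, 2.07], [0.3, 2.58], [-1.14, 4.28], [0, 2.63], [-3.12, 3.12]. Speed limits (rad/s): [2.57, 2.57, 3.01, 3.14, 3.14, 3.14].

### API

Orientations are given as a unit quaternion [w, x, y, z].
In Python, from bench import ctrl gives the robot as it stands. The module is installed in compiled form; this text tells all that it offers.
- The arm moves only by the tool move_arm, never from a script. Its argument "plan" is one flat list of numbers, 6 for each row, row after row: the shift along the world's x, y, z in units of 50 mm (1.0 is 50 mm), then the turn, a rotation vector about the world's x, y, z in rad. A call has 1 to 10 rows; each row is the pose to reach, as a shift and turn from the pose commanded when the call began; what a row does not reach only later rows make up. A row lasts 1/8 s, in which the tool goes at most 62.5 mm and 10.7 degrees, less where a joint would pass 70% of its speed; a pose out of reach is approached as far as the arm can. A call with a gripper value outside its range is refused whole. "grip" is the finger opening in mm, from 0 to 85.4, set as the call begins (left out, the last holds). The fingers move at their own pace and stop on an object; the grip force is fixed at half the most. Time passes only in rows, so rows that repeat a pose let the fingers close. It gives the time, the measured TCP pose, the force, the opening and the grip force at its end, in the units of the state.
- ctrl.get_obs(): the state, without advancing time (a new reading comes with each control period).
- ctrl.camera(name): name is "side" or "top" or "wrist"; returns a dict with "pixels" (400x640x3 uint8, red, green, blue), "fx", "fy", "cx", "cy" (pixels), "dist_coeffs" ([k1, k2, p1, p2, k3] as OpenCV has them; the pictures are not rectified), "origin" and "attitude" of the camera in the world. Camera axes: x right, y down, z forward; pixel columns grow to the right and rows downward; lengths in m; the calibration is good to about 2 mm. A picture is of the moment at which its call begins. There is no depth.
- ctrl.hand_in(): hands the job in; it is judged then, once.
The state is a dict: "time_s": time; "q": joint angles; "dq": joint speeds; "joint_efforts": joint torques, N m; "eef_pos": TCP position; "eef_rot": TCP orientation; "wrist_force": force on the tool from outside, world axes, zero at the start; "torque": the same for the moment, N m; "opening": opening from 0.0 (shut) to 1.0 (fully open); "grasp_force": force on a finger pad.
Only numpy, scipy, OpenCV 4.12 (cv2) and the standard library are available. Lean on these libraries where they do the work, as an engineer would, in place of code of your own. Each camera call takes 0.05 s, during which the arm holds its last target. There are 200 camera calls.

### The job

Close the two open stoneware jars, each with its own bamboo lid: the wide lid belongs on the white jar, the narrow one on the blue jar. Each lid has two lugs that must drop into two hidden notches inside the jar's mouth, so feel for them by turning the lid until it sinks, and leave both lids fully home with the cap flat on the rim. Leave the egg cup, the beaker and the small glass jar standing where they are.

Things in the scene. Friction and masses are not known exactly. Their poses are not given: they have to be found in the camera images.
- lid_wide: Wide bamboo lid, loose, 80-170 g, right way up. Round cap 104 mm across, 10 mm thick; under it a cork plug 72 mm across, 20 mm deep, edge chamfered. Two cork lugs opposite each other along its x axis, span 88 mm, each 14 mm wide, undersides 8 mm above the plug's underside. Origin: centre of the plug's underside, z up; cap underside at z = 20 mm. Same after a half turn.
- lid_wide_handle (a point): Middle of the top of that lid's bar handle, 62 mm above the lid's origin. The straight bamboo bar runs along the lid's x, right over the lugs: 79 mm long, 14 mm thick, 32 mm high (z = 30 to 62 mm above the lid's origin).
- lid_narrow: Narrow bamboo lid, loose, 80-170 g, right way up. Round cap 82 mm across, 10 mm thick; under it a cork plug 52 mm across, 20 mm deep, edge chamfered. Two cork lugs opposite each other along its x axis, span 68 mm, each 12 mm wide, undersides 8 mm above the plug's underside. Origin: centre of the plug's underside, z up; cap underside at z = 20 mm. Same after a half turn.
- lid_narrow_handle (a point): Middle of the top of that lid's bar handle, 62 mm above the lid's origin. The straight bamboo bar runs along the lid's x, right over the lugs: 61 mm long, 14 mm thick, 32 mm high (z = 30 to 62 mm above the lid's origin).
- jar_wide: Wide white stoneware jar, open, fixed, 75 mm high, 104 mm across. Origin: centre of its underside, z up; a red dot on the outside marks its +x side. With the wide lid's lugs off the notches, plug centred, the lugs ride on the collar and the cap stands 9 mm above the rim; with lugs over notches (within about 5 degrees) it drops until the cap lies on the rim, lid origin 55 mm above jar origin.
- jar_wide_mouth (a point): Centre of the top of the black collar in that jar's mouth, 3 mm below the rim: 15 mm thick, round bore 76 mm, two opposite notches 22 mm wide cut through it. The collar was glued in at a random turn: the line through the notches lies within 0.7 rad either way of the jar's x axis. This point's axes are the jar's and do not show that turn; find it by touch.
- jar_narrow: Narrow blue stoneware jar, open, fixed, 75 mm high, 82 mm across. Origin: centre of its underside, z up; a red dot on the outside marks its +x side. With the narrow lid's lugs off the notches, plug centred, the lugs ride on the collar and the cap stands 9 mm above the rim; with lugs over notches (within about 5 degrees) it drops until the cap lies on the rim, lid origin 55 mm above jar origin.
- jar_narrow_mouth (a point): Centre of the top of the black collar in that jar's mouth, 3 mm below the rim: 15 mm thick, round bore 56 mm, two opposite notches 18 mm wide cut through it. The collar was glued in at a random turn: the line through the notches lies within 0.7 rad either way of the jar's x axis. This point's axes are the jar's and do not show that turn; find it by touch.
- egg_cup: Pale ceramic egg cup, loose, 62 mm high, 50 mm across; a bystander. Origin: centre of its underside.
- beaker: White plastic measuring beaker, loose, 80 mm high, 68 mm across the rim; a bystander. Origin: centre of its underside.
- glass_jar: Small sealed glass jar with a bamboo top, loose, 80 mm high, 60 mm across; a bystander. Origin: centre of its underside.
Things that resemble listed ones, but are neither listed nor needed, are in the scene too. Leave any purple or turquoise look-alike of the lid_wide alone.

How it is judged:
By the outcome, as a careful person would: the job done as asked, in the order asked, and still so for the second after the job is handed in, with the robot touching nothing.
It also fails if it takes over 72 s, if anything falls off the work surface, if the arm or the gripper's body presses on something with over 40 N, if the wrist force passes 120 N, or if a joint passes its speed limit or range.

## Working session

There is one attempt and no reset: what is moved stays moved. The work goes in short steps, Python scripts to look and compute and a tool call to move; the robot and the scene stay as the last step left them, time stands still between calls to the robot, and variables do not carry over. Pictures are saved under pics/ and viewed, at most 10 in all, crops included, and the job is handed in when it is done.

Besides the shell and the picture viewer there is one more tool, called after "Call:" as name(argument=value, ...), one argument or row to a line, values as JSON. move_arm: Moves the arm, as the interface text tells. Its arguments: {"type":"object","properties":{"plan":{"type":"array"},"grip":{"type":"number"}},"required":["plan"]}

```bash
mkdir -p pics; cat > h.py <<'E'
import numpy as np, cv2
from bench import ctrl
from scipy.spatial.transform import Rotation as R
def cam(n):
    c=ctrl.camera(n); return c
def save(c,f,crop=None,s=1):
    im=cv2.cvtColor(np.asarray(c["pixels"]),cv2.COLOR_RGB2BGR)
    if crop: x0,y0,x1,y1=crop; im=im[y0:y1,x0:x1]
    if s!=1: im=cv2.resize(im,None,fx=s,fy=s,interpolation=cv2.INTER_CUBIC)
    cv2.imwrite("pics/"+f,im)
def rot(c):
    a=np.asarray(c["attitude"],float)
    return R.from_quat(a[[1,2,3,0]]).as_matrix() if a.size==4 else a.reshape(3,3)
def K(c): return np.array([[c["fx"],0,c["cx"]],[0,c["fy"],c["cy"]],[0,0,1.]])
def px2w(c,uv,z):
    p=cv2.undistortPoints(np.array(uv,float).reshape(-1,1,2),K(c),np.array(c["dist_coeffs"],float)).reshape(-1,2)
    d=np.c_[p,np.ones(len(p))]@rot(c).T; o=np.asarray(c["origin"],float)
    t=(np.broadcast_to(z,len(p))-o[2])/d[:,2]
    return o+d*t[:,None]
def w2px(c,P):
    r=rot(c); o=np.asarray(c["origin"],float)
    return cv2.projectPoints(np.array(P,float).reshape(-1,1,3),cv2.Rodrigues(r.T)[0],-r.T@o,K(c),np.array(c["dist_coeffs"],float))[0].reshape(-1,2)
E
python3 - <<'E'
from h import *
import pickle
for n in("top","side"):
    c=cam(n); save(c,n+"0.png",None,1.25); pickle.dump(c,open(n+"0.pkl","wb")); print(n,c["origin"],c["attitude"],c["fx"])
o=ctrl.get_obs(); print(o["time_s"],o["eef_pos"],o["eef_rot"],o["wrist_force"])
E
```

```text
top [ 5.70549371e-01 -1.31161051e-04  1.13300298e+00] [ 0.03027691 -0.70641144  0.70693754 -0.01747872] 465.37837481940556
side [ 0.15598883 -0.56845268  0.88178274] [-0.34366858  0.87710135 -0.31256747  0.12201108] 438.8769422149052
0.1 [0.21230501 0.53378355 0.20966082] [-3.22219113e-04  1.88258815e-01  9.82119100e-01 -7.66949375e-04] [-0.52614102  0.46016349  0.22931507]
```

View pics/top0.png

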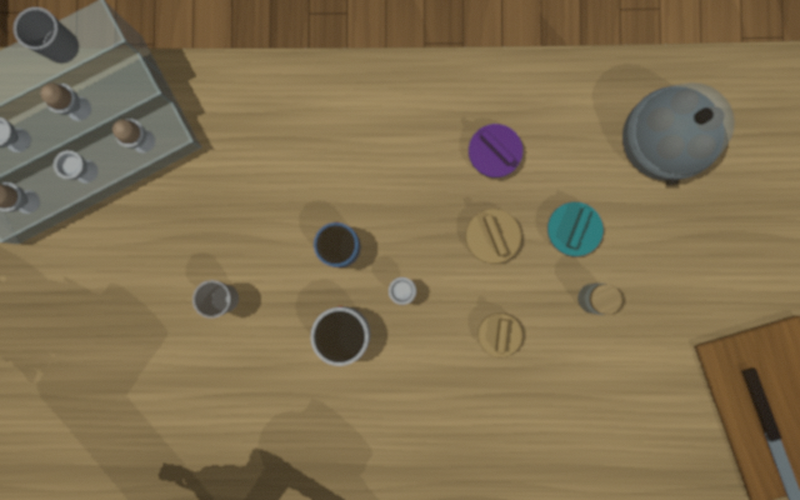

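View pics/side0.png

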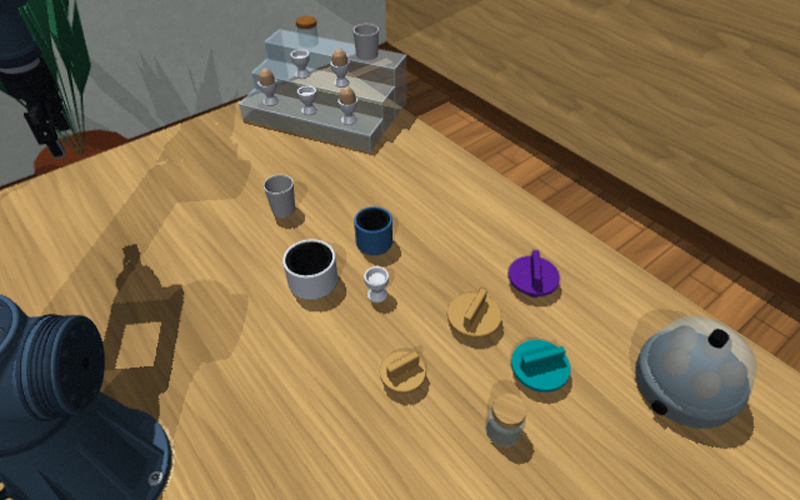

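```bash
python3 - <<'E'
from h import *
import pickle
c=pickle.load(open("top0.pkl","rb")); s=pickle.load(open("side0.pkl","rb"))
save(c,"topc.png",(240,155,440,300),4); 
save(s,"sidec.png",(200,150,420,315),3.6)
E
```

```text
(no output)
```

View pics/topc.png

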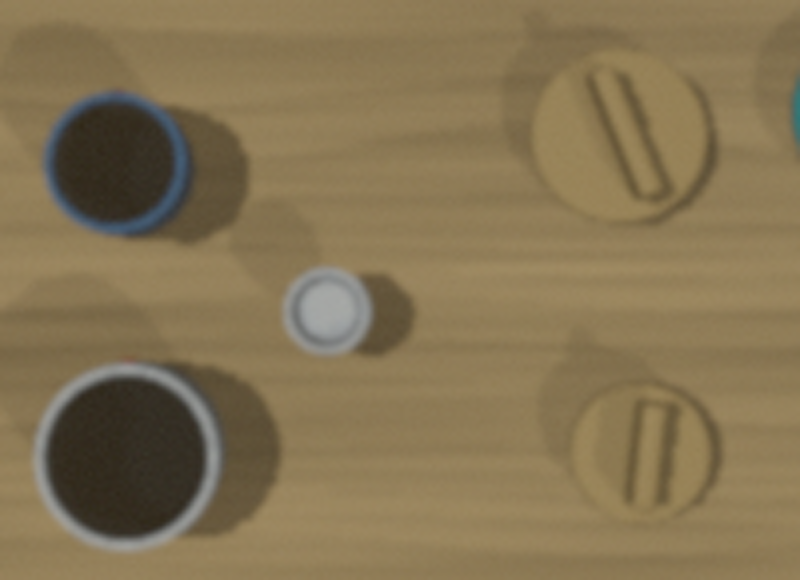

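View pics/sidec.png

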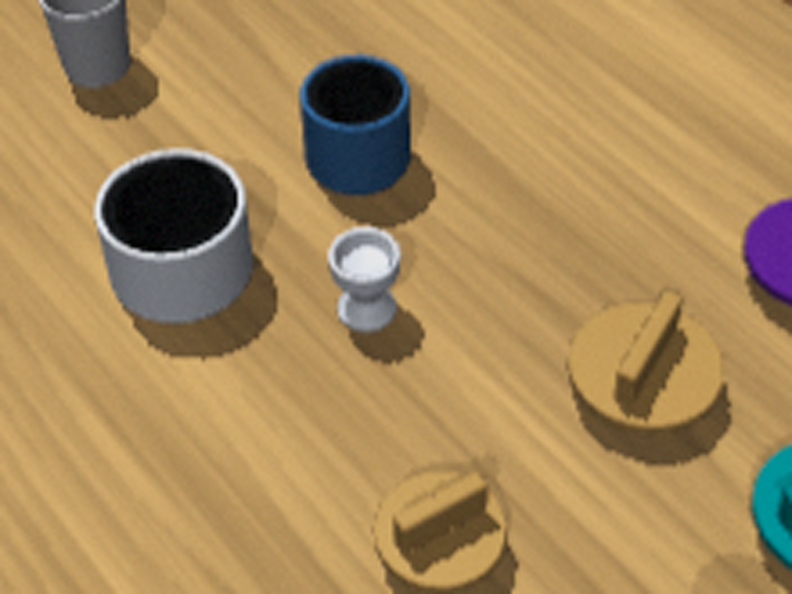

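```bash
python3 - <<'E'
from h import *
import pickle
c=pickle.load(open("top0.pkl","rb")); s=pickle.load(open("side0.pkl","rb"))
T=lambda a:np.array(a)/4+[240,155]-0.5+.125
S=lambda a:np.array(a)/3.6+[200,150]-.4
n=["jw","jn","hw","hn","capw","capn","egg"]
t=px2w(c,T([(128,456),(118,164),(631,132),(654,453),(622,136),(645,450),(328,311)]),[.075,.075,.062,.062,.03,.03,.062])
q=px2w(s,S([(171,203),(355,92),(650,335),(440,502),(645,364),(440,526),(365,258)]),[.075,.075,.062,.062,.03,.03,.062])
for a,b,d in zip(n,t,q): print(a,b.round(4),d.round(4))
e=px2w(c,T([(605,70),(656,194),(657,403),(651,503)]),.062); e2=px2w(s,S([(675,293),(625,379),(485,480),(397,524)]),.062)
for E in(e,e2):
  for i in(0,2): d=E[i]-E[i+1]; print(np.linalg.norm(d),np.arctan2(d[1],d[0]),((E[i]+E[i+1])/2).round(4))
im=c["pixels"].astype(int); m=im[...,0]-np.maximum(im[...,1],im[...,2])
# red dots near jars
for (x0,y0,x1,y1) in((246,170,295,220),(244,240,300,296)):
  h=cv2.cvtColor(c["pixels"],cv2.COLOR_RGB2Lab)[y0:y1,x0:x1].astype(int)
  a=h[...,1]; idx=np.argsort(a.ravel())[-6:]; print([(x0+i%(x1-x0),y0+i//(x1-x0),a.ravel()[i]) for i in idx])
# rim fits
for nm,(x0,y0,x1,y1),z,f in(("w",(244,240,300,296),.075,lambda h:(abs(h[...,1]-128)<5)&(abs(h[...,2]-128)<7)&(h[...,0]>110)),("b",(246,170,295,220),.075,lambda h:h[...,2]<122)):
  h=cv2.cvtColor(c["pixels"],cv2.COLOR_RGB2Lab)[y0:y1,x0:x1].astype(int)
  ys,xs=np.nonzero(f(h)); (u,v),rad=cv2.minEnclosingCircle(np.c_[xs+x0,ys+y0].astype(np.float32)); el=cv2.fitEllipse(np.c_[xs+x0,ys+y0].astype(np.float32))
  print(nm,len(xs),u,v,rad,el,px2w(c,[(u,v),el[0]],z).round(4))
print(ctrl.get_obs()["time_s"], w2px(c,[(0.4,.1,.075),(.4,.048,.075)]))
E
```

```text
jw [0.4842 0.1212 0.075 ] [0.4828 0.1192 0.075 ]
jn [0.6495 0.1281 0.075 ] [0.6491 0.1274 0.075 ]
hw [ 0.6685 -0.166   0.062 ] [ 0.6666 -0.1665  0.062 ]
hn [ 0.4854 -0.1767  0.062 ] [ 0.4805 -0.1771  0.062 ]
capw [ 0.669  -0.1656  0.03  ] [ 0.6668 -0.1662  0.03  ]
capn [ 0.4846 -0.1767  0.03  ] [ 0.4824 -0.1749  0.03  ]
egg [0.5657 0.0084 0.062 ] [0.5627 0.0036 0.062 ]
0.07706189436910557 0.37685177818478177 [ 0.6685 -0.1656  0.062 ]
0.05641967480994899 -0.07484530307266139 [ 0.4855 -0.1767  0.062 ]
0.08083116123787154 0.37932223699847945 [ 0.6669 -0.1667  0.062 ]
0.06091488859693293 -0.16271521937803454 [ 0.4813 -0.1775  0.062 ]
[(np.int64(271), np.int64(191), np.int64(131)), (np.int64(268), np.int64(208), np.int64(132)), (np.int64(269), np.int64(177), np.int64(132)), (np.int64(269), np.int64(188), np.int64(132)), (np.int64(269), np.int64(185), np.int64(132)), (np.int64(270), np.int64(177), np.int64(133))]
[(np.int64(273), np.int64(244), np.int64(133)), (np.int64(273), np.int64(245), np.int64(134)), (np.int64(272), np.int64(245), np.int64(135)), (np.int64(271), np.int64(245), np.int64(135)), (np.int64(272), np.int64(244), np.int64(135)), (np.int64(271), np.int64(244), np.int64(135))]
w 385 271.650146484375 268.44122314453125 23.322376251220703 ((271.349609375, 268.698974609375), (43.587703704833984, 43.881080627441406), 36.073692321777344) [[0.4846 0.1211 0.075 ]
 [0.4841 0.1218 0.075 ]]
b 227 268.9114685058594 195.488037109375 17.67424774169922 ((268.549072265625, 195.37808227539062), (32.590118408203125, 33.25996780395508), 108.5317611694336) [[0.6498 0.1286 0.075 ]
 [0.65   0.1294 0.075 ]]
0.1 [[280.77383887 306.58446084]
 [303.9584748  306.62750841]]
```

Call:
move_arm(
  plan=[4.5,-7,-0.3,0,0,0.4,4.5,-7,-0.3,0,0,0.4,4.5,-7,-0.3,0,0,0.4,4.5,-7,-0.3,0,0,0.4,4.5,-7,-0.3,0,0,0.4,4.5,-7,-0.3,0,0,0.4,9.1,-14,-0.6,0,0,0.757,9.1,-14,-0.6,0,0,0.757,9.1,-14,-0.6,0,0,0.757,9.1,-14,-0.6,0,0,0.757],
  grip=50,
)

```text
time_s: 1.35
eef_pos: [0.5403, 0.0287, 0.1886]
eef_rot: [-0.0, -0.188, 0.982, 0.0]
wrist_force: [0.9, 1.1, -0.4]
opening: 0.586
grasp_force: 0.0
```

Call:
move_arm(
  plan=[2.3,-3.6,-0.6,0,0,0,2.3,-3.6,-0.6,0,0,0,2.3,-3.6,-0.6,0,0,0,2.3,-3.6,-0.6,0,0,0,2.3,-3.6,-0.6,0,0,0,2.3,-3.6,-0.6,0,0,0],
)

```text
time_s: 2.1
eef_pos: [0.654, -0.1487, 0.1584]
eef_rot: [-0.001, -0.188, 0.982, 0.001]
wrist_force: [-1.1, 0.4, 0.1]
opening: 0.587
grasp_force: 0.0
```

```bash
python3 - <<'E'
from h import *
import pickle
c=cam("wrist"); save(c,"wr1.png",None,1.25); pickle.dump(c,open("wr1.pkl","wb")); o=ctrl.get_obs()
print(o["eef_pos"],o["eef_rot"],o["q"],c["origin"],rot(c).round(3).tolist())
print(w2px(c,[(.6677,-.1662,.062)])*1.25)
E
```

```text
[ 0.65414025 -0.14839439  0.15875917] [-2.91084036e-04 -1.88380687e-01  9.82095985e-01  3.28731595e-04] [-3.99730190e-01  4.34105810e-01  1.39165043e+00  2.30460803e-04
  1.31668579e+00 -2.34961068e+00] [ 0.58847247 -0.17477763  0.32160418] [[-0.368, 0.894, 0.255], [0.93, 0.354, 0.102], [0.001, 0.275, -0.961]]
[[370.96283414 248.79022057]]
```

View pics/wr1.png

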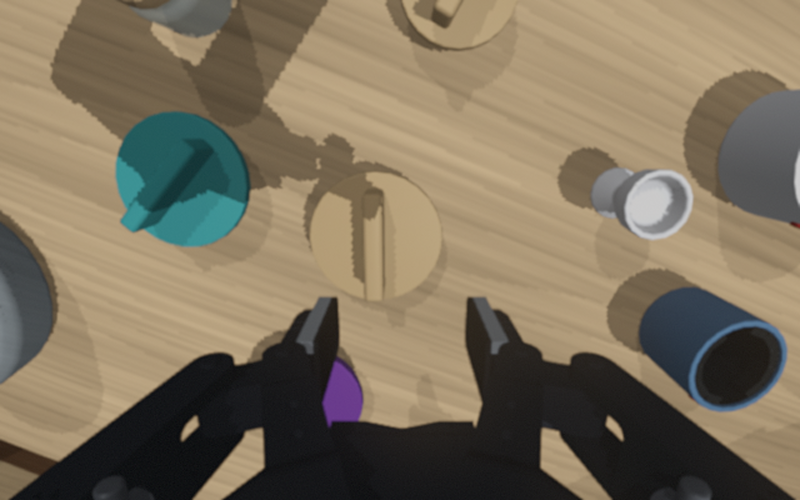

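Call:
move_arm(
  plan=[0.26,-0.33,0,0,0,0,0.26,-0.33,-1,0,0,0,0.26,-0.33,-2,0,0,0,0.26,-0.33,-2.45,0,0,0,0.26,-0.33,-2.45,0,0,0,0.26,-0.33,-2.45,0,0,0],
)

```text
time_s: 2.9
eef_pos: [0.6694, -0.1664, 0.0391]
eef_rot: [0.002, -0.188, 0.982, -0.001]
wrist_force: [-0.4, -0.5, 0.8]
opening: 0.589
grasp_force: 0.0
```

Call:
move_arm(
  plan=[0,0,0,0,0,0,0,0,0,0,0,0,0,0,0,0,0,0,0,0,0,0,0,0],
  grip=5,
)

```text
time_s: 3.4
eef_pos: [0.6684, -0.1659, 0.038]
eef_rot: [0.001, -0.188, 0.982, -0.0]
wrist_force: [-1.7, 2.8, 6.6]
opening: 0.131
grasp_force: 58.6
```

Call:
move_arm(
  plan=[0,0,1.1,0,0,0,0,0,2.2,0,0,0,-0.6,1,2.2,0,0,0,-1.2,1.9,2.2,0,0,0.1,-1.8,2.8,2.2,0,0,0.2,-2.4,3.7,2.2,0,0,0.3,-3,4.6,2.2,0,0,0.37,-3.5,5.4,2.2,0,0,0.37,-3.7,5.73,2.2,0,0,0.37,-3.7,5.73,2.2,0,0,0.37],
)

```text
time_s: 4.65
eef_pos: [0.4825, 0.1211, 0.1466]
eef_rot: [0.0, -0.366, 0.93, -0.0]
wrist_force: [-0.4, -0.2, -2.1]
opening: 0.129
grasp_force: 58.9
```

```bash
python3 - <<'E'
from h import *
import pickle
c=cam("wrist"); pickle.dump(c,open("wr2.pkl","wb")); s=cam("side"); pickle.dump(s,open("side2.pkl","wb"));t=cam("top"); pickle.dump(t,open("top2.pkl","wb"));o=ctrl.get_obs()
print(o["eef_pos"],R.from_quat(np.array(o["eef_rot"])[[1,2,3,0]]).as_matrix().round(3).tolist(),o["wrist_force"],o["torque"],o["time_s"])
im=lambda c,b,s:cv2.resize(cv2.cvtColor(c["pixels"],cv2.COLOR_RGB2BGR)[b[1]:b[3],b[0]:b[2]],s,interpolation=cv2.INTER_CUBIC)
a=im(c,(0,0,640,400),(800,500)); 
save(s,"s2.png",(190,120,350,240),5)
cv2.imwrite("pics/w2.png",a)
E
```

```text
[0.48362076 0.11948974 0.14661511] [[-0.734, -0.68, 0.001], [-0.68, 0.734, -0.0], [-0.0, -0.001, -1.0]] [ 0.00755322  0.63208002 -2.14469621] [-0.0113453  -0.01979031  0.00291423] 4.8
```

View pics/w2.png

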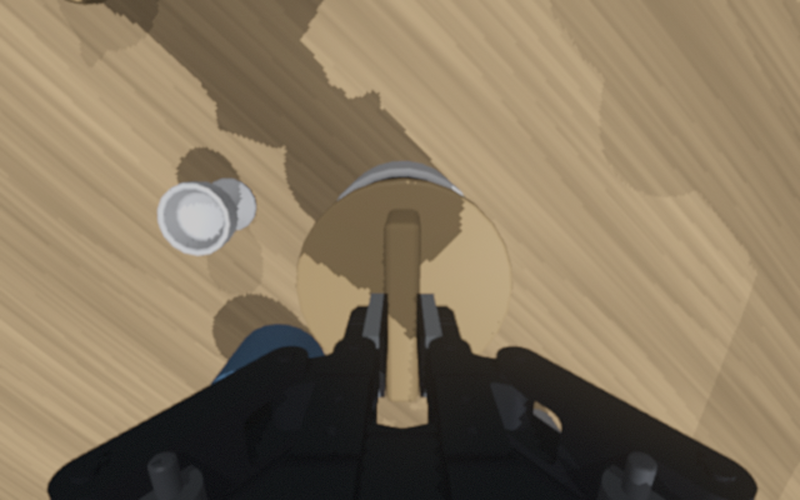

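View pics/s2.png

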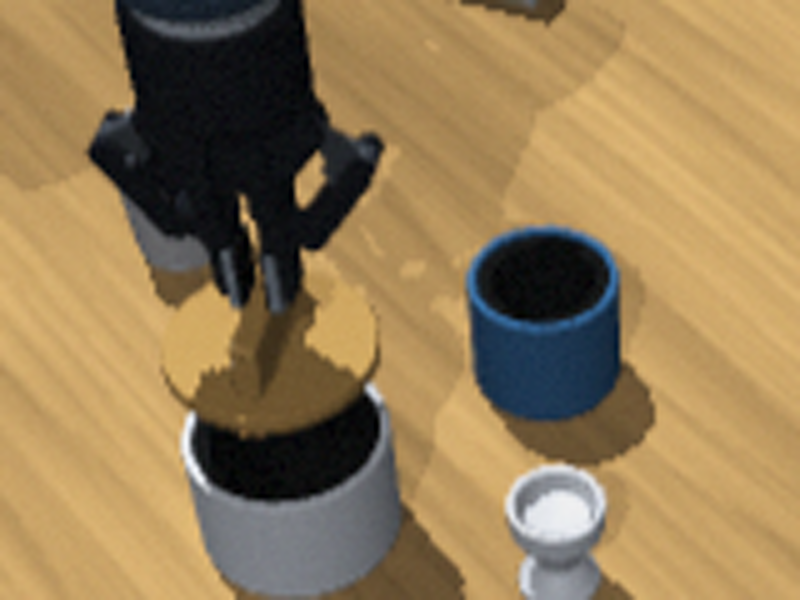

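```bash
python3 - <<'E'
from h import *
import pickle
from scipy.optimize import least_squares
w=pickle.load(open("wr2.pkl","rb")); s=pickle.load(open("side2.pkl","rb"))
th=np.linspace(0,2*np.pi,721); C=np.c_[np.cos(th),np.sin(th),0*th]
def ext(c,x,y,z,r): p=w2px(c,C*r+[x,y,z]); return p[:,0].min(),p[:,0].max(),p[:,1].min(),p[:,1].max()
zt=.1386
def fw(p): e=ext(w,*p,zt,.052); return [e[0]-297/1.25,e[1]-512/1.25,e[2]-179/1.25]
r=least_squares(fw,[.4836,.1195]); print("cap from wrist",r.x,r.fun)
S=lambda u,o,k=5.:u/k+o-.4
for nm,(a,b),z in(("cap side",(163,380),zt-.003),("jar side",(184,391),.073)):
  for y in(.119,.121):
    f=lambda p:[sum(ext(s,p[0],y,z,.052)[:2])-S(a,190)-S(b,190)]
    print(nm,y,least_squares(f,[.48]).x)
e=ext(s,*r.x,zt-.01,.052); print("pred cap side",[(e[0]-190+.4)*5,(e[1]-190+.4)*5,(e[3]-120+.4)*5],"obs 163 380 437")
e=ext(s,.4835,.1205,.075,.052); print("pred jar",[(e[0]-190+.4)*5,(e[1]-190+.4)*5,(e[3]-120+.4)*5],"obs 184 391 501")
b=w2px(w,[(r.x[0]+a*.0395*.734,r.x[1]+a*.0395*.68,.1706) for a in(-1,1)])*1.25; print(b)
E
```

```text
cap from wrist [0.48175822 0.12263939] [-1.5286619   1.528259    0.22537392]
cap side 0.119 [0.48271112]
cap side 0.121 [0.48398683]
jar side 0.119 [0.48267732]
jar side 0.121 [0.48396611]
pred cap side [np.float64(158.48660720937357), np.float64(376.6540530482315), np.float64(433.40855551183427)] obs 163 380 437
pred jar [np.float64(181.65993804188201), np.float64(391.868453906646), np.float64(509.22213050144035)] obs 184 391 501
[[405.36567736 223.23800014]
 [404.55281996 404.16940625]]
```

Call:
move_arm(
  plan=[0,0.01,-0.4,0,0,0,0,0.01,-0.7,0,0,0,0,0.01,-0.8,0,0,0,0,0.01,-0.88,0,0,0,0,0.01,-0.91,0,0,0,0,0.01,-0.93,0,0,0,0,0.01,-0.93,0,0,0],
)

```text
time_s: 5.68
eef_pos: [0.4835, 0.1206, 0.1015]
eef_rot: [0.001, -0.366, 0.931, -0.001]
wrist_force: [-3.9, -1.7, 8.3]
opening: 0.128
grasp_force: 60.1
```

Call:
move_arm(
  plan=[0,0,-0.04,0,0,-0.04,0,0,-0.05,0,0,-0.08,0,0,-0.05,0,0,-0.12,0,0,-0.05,0,0,-0.16,0,0,-0.05,0,0,-0.2,0,0,-0.05,0,0,-0.24],
)

```text
time_s: 6.42
eef_pos: [0.4831, 0.1211, 0.0979]
eef_rot: [0.001, -0.251, 0.968, -0.0]
wrist_force: [-0.1, 0.0, -0.9]
opening: 0.129
grasp_force: 58.9
```

Call:
move_arm(
  plan=[0,0,-0.05,0,0,0,0,0,-0.1,0,0,0,0,0,-0.13,0,0,0,0,0,-0.13,0,0,0],
)

```text
time_s: 6.92
eef_pos: [0.4829, 0.1212, 0.0926]
eef_rot: [0.0, -0.252, 0.968, -0.0]
wrist_force: [-6.4, -0.5, 15.7]
opening: 0.129
grasp_force: 61.1
```

Call:
move_arm(
  plan=[0,0,0.03,0,0,0,0,0,0.03,0,0,0,0,0,0.03,0,0,0,0,0,0.9,0,0,0,0,0,1.8,0,0,0],
  grip=45,
)

```text
time_s: 7.55
eef_pos: [0.4819, 0.1209, 0.1811]
eef_rot: [-0.001, -0.251, 0.968, 0.0]
wrist_force: [0.2, -0.2, 0.1]
opening: 0.524
grasp_force: 0.0
```

Call:
move_arm(
  plan=[0,-0.9,0,0,0,-0.1,0,-1.9,0,0,0,-0.25,0,-2.9,0,0,0,-0.4,0,-3.9,0,0,0,-0.5,0,-4.9,0,0,0,-0.62,0,-5.7,-0.4,0,0,-0.62,0,-5.96,-0.7,0,0,-0.62,0,-5.96,-0.7,0,0,-0.62,0,-5.96,-0.7,0,0,-0.62],
)

```text
time_s: 8.68
eef_pos: [0.4828, -0.1759, 0.1461]
eef_rot: [-0.0, 0.055, 0.998, 0.0]
wrist_force: [0.0, 0.6, -0.2]
opening: 0.526
grasp_force: 0.0
```

```bash
python3 - <<'E'
from h import *
import pickle
c=cam("wrist"); pickle.dump(c,open("wr3.pkl","wb")); s=cam("side"); pickle.dump(s,open("side3.pkl","wb"))
o=ctrl.get_obs();print(o["eef_pos"],o["eef_rot"],o["time_s"])
im=lambda c,b,s:cv2.resize(cv2.cvtColor(c["pixels"],cv2.COLOR_RGB2BGR)[b[1]:b[3],b[0]:b[2]],s,interpolation=cv2.INTER_CUBIC)
cv2.imwrite("pics/w3.png",np.hstack([im(c,(200,60,440,320),(480,520)),im(s,(210,150,290,280),(320,520))]))
print(((w2px(c,[(.484,-.177,.062)])-[200,60])+.5)*2)
E
```

```text
[ 0.48317197 -0.17597737  0.14661202] [ 4.56156682e-04  5.50156549e-02  9.98485379e-01 -1.30188754e-04] 8.775
[[241.89737335 275.76016728]]
```

View pics/w3.png

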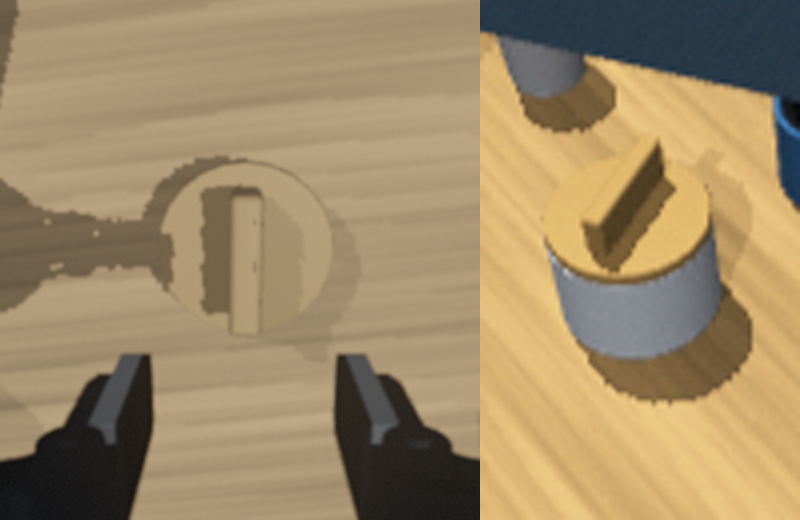

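Call:
move_arm(
  plan=[-0.02,0,-1,0,0,0,-0.02,0,-1.9,0,0,0,-0.02,0,-2.17,0,0,0,-0.02,0,-2.17,0,0,0,-0.02,0,-2.17,0,0,0],
)

```text
time_s: 9.4
eef_pos: [0.4832, -0.1778, 0.0394]
eef_rot: [0.001, 0.056, 0.998, -0.001]
wrist_force: [0.2, -0.9, 0.5]
opening: 0.527
grasp_force: 0.0
```

Call:
move_arm(
  plan=[0,0,0,0,0,0,0,0,0,0,0,0,0,0,0,0,0,0,0,0,0,0,0,0],
  grip=5,
)

```text
time_s: 9.9
eef_pos: [0.4826, -0.1774, 0.0387]
eef_rot: [0.001, 0.056, 0.998, -0.0]
wrist_force: [0.1, 2.2, 5.3]
opening: 0.128
grasp_force: 58.6
```

Call:
move_arm(
  plan=[0,0,1.1,0,0,0,0.05,0.1,2.2,0,0,0,0.5,1,2.2,0,0,0.15,1,1.9,2.2,0,0,0.3,1.5,2.8,2.2,0,0,0.45,2,3.7,2.2,0,0,0.6,2.5,4.6,2.2,0,0,0.75,3,5.5,2.2,0,0,0.83,3.34,6.11,2.2,0,0,0.83,3.34,6.11,2.2,0,0,0.83],
)

```text
time_s: 11.15
eef_pos: [0.649, 0.1309, 0.1472]
eef_rot: [0.0, -0.353, 0.936, 0.0]
wrist_force: [-1.0, -0.1, -1.2]
opening: 0.13
grasp_force: 58.8
```

```bash
python3 - <<'E'
from h import *
import pickle
c=cam("wrist"); pickle.dump(c,open("wr4.pkl","wb")); s=cam("side"); pickle.dump(s,open("side4.pkl","wb"))
o=ctrl.get_obs();print(o["eef_pos"],o["eef_rot"],o["time_s"],o["wrist_force"])
im=lambda c,b,s:cv2.resize(cv2.cvtColor(c["pixels"],cv2.COLOR_RGB2BGR)[b[1]:b[3],b[0]:b[2]],s,interpolation=cv2.INTER_CUBIC)
cv2.imwrite("pics/w4.png",np.hstack([im(c,(220,120,420,360),(400,480)),im(s,(250,130,350,250),(400,480))]))
E
```

```text
[0.64817454 0.12832246 0.14703641] [-5.23820219e-04 -3.51725323e-01  9.36103102e-01 -7.08044682e-05] 11.25 [-0.30833977 -0.34724151 -1.3387041 ]
```

View pics/w4.png

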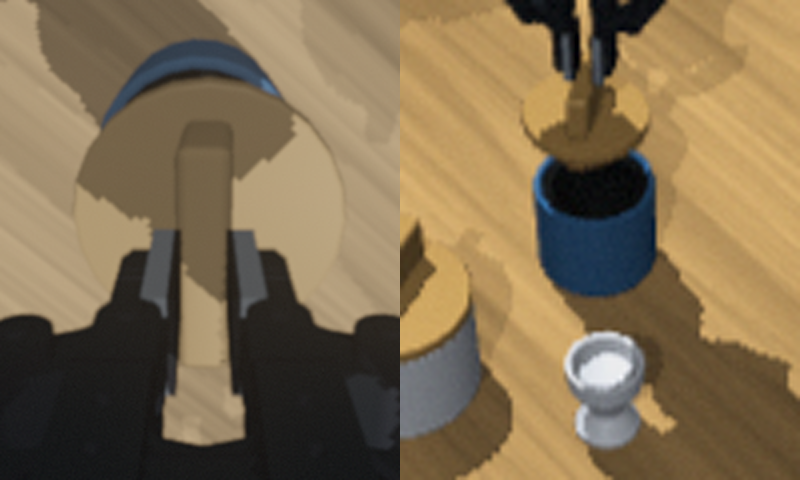

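```bash
python3 - <<'E'
from h import *
import pickle
from scipy.optimize import least_squares
w=pickle.load(open("wr4.pkl","rb")); s=pickle.load(open("side4.pkl","rb"))
th=np.linspace(0,2*np.pi,721); C=np.c_[np.cos(th),np.sin(th),0*th]
def ext(c,x,y,z,r): p=w2px(c,C*r+[x,y,z]); return p[:,0].min(),p[:,0].max(),p[:,1].min(),p[:,1].max()
zt=.147-.0387+.03
W=lambda u,o:u/2+o-.25
def fw(p): e=ext(w,*p,zt,.041); return [e[0]-W(75,220),e[1]-W(343,220),e[2]-W(78,120)]
r=least_squares(fw,[.648,.128]); print("cap wrist",r.x,r.fun)
t=2*np.arctan2(.3517,.9361)
u=np.array([np.cos(t),np.sin(t)]); d=r.x-[.6484,.1283]; print("along,perp",d@u,d@[-u[1],u[0]])
b=w2px(w,[(*(r.x+a*.0305*u),zt+.032) for a in(-1,1)]); print((b-[220,120]+.25)*2,"obs far 148 near 365")
S=lambda u:u/4+250-.4
for nm,(a,b),z in(("cap",(122,250),zt-.003),("jar",(133,256),.073)):
    print(nm,least_squares(lambda p:[sum(ext(s,p[0],.128,z,.041)[:2])-S(a)-S(b)],[.65]).x)
p=w2px(s,[(.65,.128,.1),(.66,.128,.1),(.65,.138,.1)]);print(p[1]-p[0],p[2]-p[0])
E
```

```text
cap wrist [0.64632938 0.13119789] [-1.9815822   1.9826842   0.23697623]
along,perp 0.00034980242518669376 0.0035444192912059773
[[210.70794431 145.08020946]
 [209.59389166 369.22140116]] obs far 148 near 365
cap [0.645605]
jar [0.64955715]
[ 3.02081862 -1.62930693] [-2.29938088 -1.99307162]
```

Call:
move_arm(
  plan=[0.02,-0.01,-0.4,0,0,0,0.02,-0.01,-0.65,0,0,0,0.02,-0.01,-0.65,0,0,0,0.02,-0.01,-0.75,0,0,0,0.02,-0.01,-0.85,0,0,0,0.02,-0.01,-0.9,0,0,0,0.02,-0.01,-0.92,0,0,0,0.02,-0.01,-0.92,0,0,0],
)

```text
time_s: 12.25
eef_pos: [0.6513, 0.1283, 0.1033]
eef_rot: [0.002, -0.352, 0.936, -0.001]
wrist_force: [1.1, 0.7, 4.7]
opening: 0.131
grasp_force: 59.7
```

Call:
move_arm(
  plan=[0,0,-0.04,0,0,-0.04,0,0,-0.06,0,0,-0.08,0,0,-0.06,0,0,-0.12,0,0,-0.06,0,0,-0.16,0,0,-0.06,0,0,-0.2,0,0,-0.06,0,0,-0.24],
)

```text
time_s: 13.0
eef_pos: [0.65, 0.128, 0.0986]
eef_rot: [0.0, -0.236, 0.972, -0.0]
wrist_force: [1.3, 0.2, -0.4]
opening: 0.123
grasp_force: 58.8
```

Call:
move_arm(
  plan=[0,0,-0.05,0,0,0,0,0,-0.1,0,0,0,0,0,-0.13,0,0,0,0,0,-0.13,0,0,0],
)

```text
time_s: 13.5
eef_pos: [0.6501, 0.129, 0.0934]
eef_rot: [0.001, -0.237, 0.971, 0.0]
wrist_force: [-1.7, 2.8, 7.6]
opening: 0.127
grasp_force: 60.1
```

Call:
move_arm(
  plan=[0,0,-0.03,0,0,0,0,0,-0.03,0,0,0,0,0,-0.03,0,0,0],
)

```text
time_s: 13.88
eef_pos: [0.65, 0.1293, 0.093]
eef_rot: [0.001, -0.237, 0.971, 0.001]
wrist_force: [-4.7, 4.6, 14.6]
opening: 0.126
grasp_force: 61.0
```

Call:
move_arm(
  plan=[0,0,0.06,0,0,0,0,0,0.06,0,0,0,0,0,0.06,0,0,0,0,0,0.9,0,0,0,0,0,2,0,0,0,0,0,3,0,0,0,0,0.5,3.5,0,0,0,0,1.5,3.5,0,0,0,0,2.5,3.5,0,0,0,0,3,3.5,0,0,0],
  grip=45,
)

```text
time_s: 15.12
eef_pos: [0.649, 0.2803, 0.2648]
eef_rot: [-0.0, -0.238, 0.971, 0.0]
wrist_force: [1.2, -0.2, -0.5]
opening: 0.528
grasp_force: 0.0
```

```bash
python3 - <<'E'
from h import *
s=cam("side"); t=cam("top")
im=lambda c,b,s:cv2.resize(cv2.cvtColor(c["pixels"],cv2.COLOR_RGB2BGR)[b[1]:b[3],b[0]:b[2]],s,interpolation=cv2.INTER_CUBIC)
cv2.imwrite("pics/f.png",np.hstack([im(s,(200,100,440,370),(480,540)),im(t,(240,150,320,285),(320,540))]))
o=ctrl.get_obs();print(o["time_s"],o["eef_pos"],o["wrist_force"])
E
```

```text
15.225 [0.64892516 0.28037959 0.26455855] [-0.9133774  -0.63446805  0.19412302]
```

View pics/f.png

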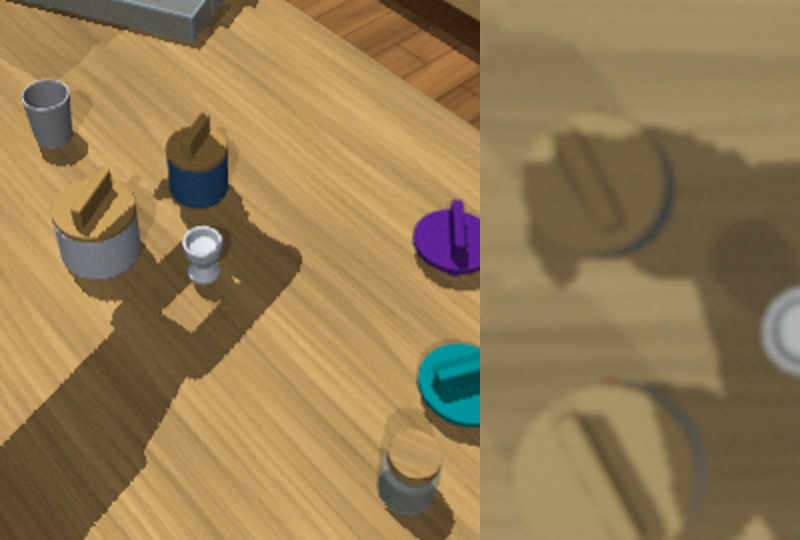

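The final picture shows both lids flat on their rims: the white jar at about (95,215) and the blue jar at about (198,160). The egg cup, beaker and glass jar are standing where they were.

```bash
python3 -c "
from bench import ctrl; print(ctrl.hand_in())"
```

```text
the job is handed in; nothing more can be done
None
```

Both jars are closed with their own lids, lugs dropped into the notches and caps flat on the rims, the bystanders were left untouched, and the job was handed in at about 15 s of the 72 s allowed.

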